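# Fit the T-handle on the clay extruder's screw and close the plunger

## Robot

A 7-joint arm with a two-finger parallel gripper is mounted at the origin on the work surface. World frame = base frame: x ahead of the robot, y to its left, z up, the work surface at z = 0. Lengths are in mm, angles in rad, forces in N, time in s.
With the tool pointing down it reaches from about 425 to 875 mm from the base axis. Payload 8.4 kg.
Tool frame: the origin (TCP) lies on the front face of the gripper's body, between the roots of the fingers; the fingertips stand 73 mm ahead of it and the grasp point (between the pads) lies 54 mm ahead of it; y points along the fingers, z is the direction in which the jaws open and shut, and the axes are right-handed (so a half turn about y gives the same grasp; the last joint's range is limited). The gripper opens to 85 mm and grips with 20 to 120 N. Pads are 22 mm wide; open, the fingers measure 114 mm over their backs; the gripper's body (76 mm by 85 mm) begins 54 mm behind the grasp point. The pads swing forward as they close: fully open they stand 13 mm farther back than shut.
Start: joints at [-1.277, 0.333, 0.04, 1.465, -0.013, 1.343, -0.059], TCP at [248.805, 600.47, 303.908] pointing down, gripper open.
Joint ranges: [-2.58, 2.58], [-0.38, 2.09], [-1.3, 1.39], [0.25, 2.4], [-1.5, 4.64], [0.08, 2.09], [-2.65, 2.65]. Speed limits (rad/s): [2.22, 2.22, 2.79, 2.79, 3.14, 3.14, 3.14].

## Interface

Orientations are given as a unit quaternion [x, y, z, w].
In Python, from cell import ctrl, eyes gives the robot as it stands.
- The arm moves only by the tool servo_tool, never from a script. Its arguments are lists of equal length, an entry for each row: "linear": the shift along the tool's x, y, z in m, a list of three; "rot": the turn, a rotation vector about the tool's x, y, z in degrees, a list of three; "hand": the closure, from 0 (fully open) to 1 (shut). In form: {"linear": [[dx, dy, dz], ...], "rot": [[wx, wy, wz], ...], "hand": [hand, ...]}. A call has 1 to 5 rows; each row is the pose to reach, as a shift and turn from the pose measured when the call began, along the tool's axes at that moment; what a row does not reach only later rows make up. A row lasts 1/10 s, in which the tool goes at most 50 mm and 8.59 degrees, less where a joint would pass 70% of its speed; a pose out of reach is approached as far as the arm can. A call with a gripper value outside its range is refused whole. The fingers move at their own pace and stop on an object; "newtons" is the grip in N (left out, the last holds). Time passes only in rows, so rows that repeat a pose let the fingers close. It gives the time, the measured TCP pose, the force and the opening at its end, in the units of the state.
- ctrl.get_state(): the state, without advancing time (a new reading comes with each control period).
- eyes.capture(name): name is "scene" or "top" or "wrist"; returns (picture, depth): 400x640x3 uint8, red, green, blue; 400x640 float32, mm along the optical axis (not along the pixel's ray), 0 where there is no reading.
- eyes.camera_model(name): a dict with "fx", "fy", "cx", "cy" (pixels), "dist_coeffs" ([k1, k2, p1, p2, k3] as OpenCV has them; the pictures are not rectified), "R" (3x3) and "t" (3): a world point X has camera coordinates R X + t; the wrist camera has in their place "tool_from_camera" (4x4, takes a point from camera to tool coordinates, whose origin is the TCP and whose axes are the tool frame's). Camera axes: x right, y down, z forward; pixel columns grow to the right and rows downward; lengths in mm; the calibration is good to about 2 mm. A picture is of the moment at which its call begins: read the wrist's pose just before it. camera_model takes no time and is no camera call.
- ctrl.close_job(): hands the job in, once; it reports no verdict.
The state is a dict: "t": time; "q": joint angles; "joint_velocities": joint speeds; "tau": joint torques, N m; "ee_pos": TCP position; "orientation": TCP orientation; "ft_force": force on the tool from outside, world axes, zero at the start; "moment": the same for the moment, N m; "opening": finger opening in mm.
Only numpy, scipy, OpenCV 4.12 (cv2) and the standard library are available. Lean on these libraries where they do the work, as an engineer would, in place of code of your own. Each camera call takes 0.05 s, during which the arm holds its last target. There are 200 camera calls.

## Task

Push the T-handle's socket down onto the square end of the extruder's screw until the spring ball clicks and the socket sits fully home on its shoulder, then turn it clockwise until the plunger is right down and the screw comes to its stop. Feel your way and never force it: push down with no more than about 2 kg, and turn with your fingertips. Leave the handle on the screw and everything else on the table where it is.

Things in the scene. Friction and masses are not known exactly. Their poses are not given: they have to be found in the camera images.
- hub_mid (a point): T-handle, loose, plain steel, about 0.5 kg, standing socket down on the table: square hub 36 x 36 mm, 56 mm high, with a round cross bar (12 mm thick, 169 mm over its ball ends), bar axis 44 mm above the foot. This point: centre of the hub, 28 mm above its foot; z up the hub's axis, x along the cross bar, so the hub faces free to grip face +y and -y.
- hub_foot (a point): centre of the T-handle's socket mouth, in the hub's foot; axes as hub_mid. The socket is a square hole 19.8 mm wide and 34 mm deep, its sides parallel to the hub's faces, with a groove for the spring ball in all four sides 11 to 20 mm above the foot, so any of the four quarter turns fits the drive.
- nose: end of the square drive, the upper end of the extruder's upright screw; turns with it. Origin: centre of its flat top. The drive is 19 mm square, greased steel, 30 mm high above the shoulder, its sides parallel to this x and y; square-edged, no lead-in chamfer. The nose is its top 2 mm: more than 25 N of contact on it is a jam.
- seat (a point): centre of the top of the shoulder at the drive's root, 30 mm below the nose's top, 225 to 245 mm above the table (it differs from start to start): the hub's foot rests here when fully home; axes as nose, turning with the screw
- shoulder: round steel shoulder, 36 mm across, fixed on the extruder's yoke around the drive's root; origin at the centre of its top. It is rigid: more than 30 N of contact on it is ramming.
- screw (a joint): turn of the screw, rad: grows clockwise seen from above; starts between 0 and 0.45; stop (plunger right down) at 1.3. The socket has about 0.04 rad of play on the drive each way. It takes about 0.1 N m to turn and stays where it is left; the stop is rigid, and more than about 0.8 N m on the drive (120 N of contact on the screw, all points added up) is forcing it.
- ball (a joint): spring ball in the drive's +x side, 15 mm above the shoulder, m: 0 out (free or clicked in, 2.5 mm proud), about -0.002 pushed in. Pushing the socket on takes 8 to 16 N down at the ball, foot about 16 mm above the shoulder, then 2 to 6 N; about 4 mm above the shoulder the ball clicks into the groove and tugs the socket down some 4 N; then press the foot onto the shoulder.
- extruder: bench clay extruder, fixed: base plate 130 x 200 mm on a dark wooden block 170 x 240 mm that stands 12 to 32 mm above the table, two columns 124 mm apart along y, a steel barrel between them, a yoke (50 x 156 mm, its column nuts 3 mm below the shoulder's top). Origin: on the screw's axis, on top of the block.
- die: bystander: flat steel die disc, 64 mm across, 8 mm thick, lying; origin under its centre
- mould: bystander: white plaster dome mould, 90 mm across, 48 mm high; origin under its centre
- whirler: bystander: green banding wheel (turntable), 180 mm across, 60 mm high; origin under its centre
- pot: bystander: dark grey cup on the banding wheel, 84 mm across, 75 mm high; origin under its centre
- bowl: bystander: buff bowl, 110 mm across, 45 mm high; origin under its centre
- rib: bystander: wooden spatula lying; origin under its middle
- brush: bystander: brush lying; origin under its middle
- bottle: bystander: green squeeze bottle, 68 mm across, 200 mm high; origin under its centre
Not all that is in view belongs to the job. Of the things shaped like the part that bears hub_mid, the bare steel one is meant.

How it is judged:
By the outcome, as a careful person would: the job done as asked, in the order asked, and still so for the second after the job is handed in, with the robot touching nothing.
It also fails if it takes over 72 s, if anything falls off the work surface, if the arm or the gripper's body presses on something with over 40 N, if the wrist force passes 120 N, or if a joint passes its speed limit or range.

## Working session

There is one attempt and no reset: what is moved stays moved. The work goes in short steps, Python scripts to look and compute and a tool call to move; the robot and the scene stay as the last step left them, time stands still between calls to the robot, and variables do not carry over. Pictures are saved under pics/ and viewed, about 8 in all and at most 12, crops included, and the job is handed in when it is done.

Besides the shell and the picture viewer there is one more tool, called after "Request:" as name(argument=value, ...), one argument or row to a line, values as JSON. servo_tool: Moves the arm, as the interface text tells. Its arguments: {"type":"object","properties":{"linear":{"type":"array","items":{"type":"array","items":{"type":"number"}}},"rot":{"type":"array","items":{"type":"array","items":{"type":"number"}}},"hand":{"type":"array","items":{"type":"number"}},"newtons":{"type":"number"}},"required":["linear","rot","hand"]}

```bash
ls; mkdir -p pics; cat > h.py <<'E'
import numpy as np,cv2
from scipy.spatial.transform import Rotation as Ro
from cell import ctrl,eyes
def cap(n):
    s=ctrl.get_state(); im,d=eyes.capture(n); m=eyes.camera_model(n); return s,im,d,m
def save(f,im): cv2.imwrite('pics/'+f,cv2.cvtColor(im,cv2.COLOR_RGB2BGR))
def Tt(s):
    T=np.eye(4);T[:3,:3]=Ro.from_quat(s['orientation']).as_matrix();T[:3,3]=s['ee_pos'];return T
def c2w(m,s):
    if 'R' in m:
        R=np.array(m['R']);return R.T,-R.T@np.array(m['t'])
    T=Tt(s)@np.array(m['tool_from_camera']);return T[:3,:3],T[:3,3]
def rays(px,m,s):
    K=np.array([[m['fx'],0,m['cx']],[0,m['fy'],m['cy']],[0,0,1.]])
    u=cv2.undistortPoints(np.float64(px).reshape(-1,1,2),K,np.array(m['dist_coeffs']))[:,0]
    R,o=c2w(m,s); return o,np.c_[u,np.ones(len(u))]@R.T
def onz(px,z,m,s):
    o,r=rays(px,m,s); return o+r*((z-o[2])/r[:,2])[:,None]
def cloud(d,m,s):
    v,u=np.nonzero(d>0); o,r=rays(np.c_[u,v],m,s); return np.c_[u,v],o+r*d[v,u][:,None]
E
python3 - <<'E'
from h import *
for n in('scene','top'):
    s,im,d,m=cap(n); save(n+'0.png',im); np.savez('/tmp/'+n,im=im,d=d)
print(s)
s=ctrl.get_state()
print(Tt(s)); print(eyes.camera_model('wrist'))
E
```

```text
pics
{'t': 0.05, 'q': array([-1.27718737,  0.33390262,  0.03987678,  1.4662881 , -0.01343089,
        1.34328987, -0.05848168]), 'joint_velocities': array([ 6.89584593e-04, -1.22448624e-03,  2.14159708e-04, -9.41806162e-04,
       -4.87119660e-05, -9.42131441e-04,  6.76858361e-04]), 'tau': array([ 3.75108459e-03, -6.60659838e+01,  1.37151182e+00, -4.06879878e+01,
        1.70180853e-02,  9.54888761e-03, -5.57767567e-05]), 'ee_pos': array([248.69180946, 600.17149173, 303.01831582]), 'orientation': array([ 0.69407879, -0.13807459,  0.13790709, -0.69294421]), 'ft_force': array([0.20649823, 0.40075008, 0.22363776]), 'moment': array([-0.00805934,  0.04522892, -0.01458265]), 'opening': 85.21155353955652}
[[ 9.23836799e-01 -4.79175125e-04  3.82786283e-01  2.48686887e+02]
 [-3.82786575e-01 -1.35537424e-03  9.23835808e-01  6.00220592e+02]
 [ 7.61395288e-05 -9.99998967e-01 -1.43556641e-03  3.03131315e+02]
 [ 0.00000000e+00  0.00000000e+00  0.00000000e+00  1.00000000e+00]]
{'fx': 330.8480566977489, 'fy': 330.8480566977489, 'cx': 317.75231568677555, 'cy': 196.94714102115503, 'dist_coeffs': array([-0.06334747,  0.        ,  0.        ,  0.        ,  0.        ]), 'tool_from_camera': array([[ 4.81797093e-04,  9.56177533e-01,  2.92787114e-01,
        -7.49139282e+01],
       [ 1.47849616e-04, -2.92787213e-01,  9.56177612e-01,
        -7.10739021e+01],
       [ 9.99999873e-01, -4.17395132e-04, -2.82434509e-04,
        -8.62020686e-01],
       [ 0.00000000e+00,  0.00000000e+00,  0.00000000e+00,
         1.00000000e+00]])}
```

View pics/scene0.png

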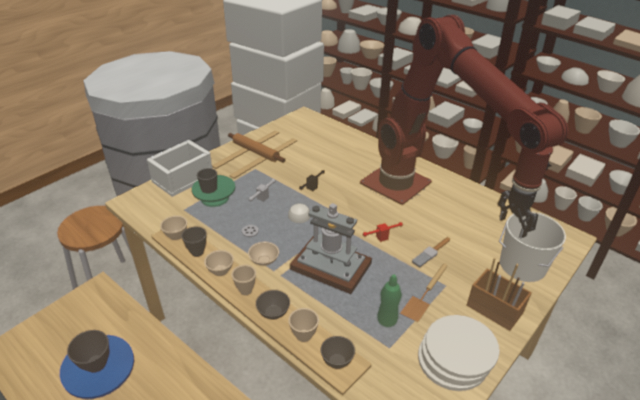

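View pics/top0.png

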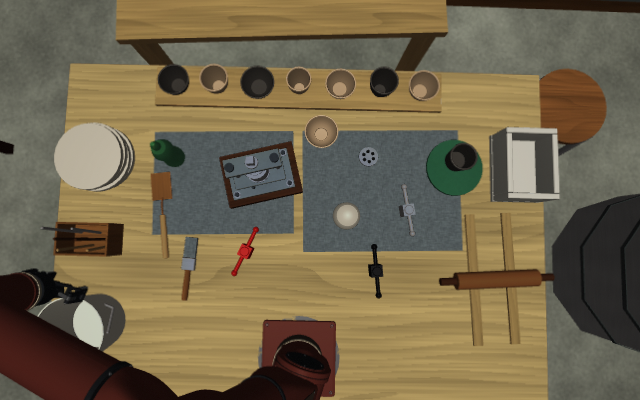

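The steel handle is at about (407,210) in the top picture; the red one at (245,250) and the black one at (376,270) are decoys. The extruder is at about (260,172), with its drive at about (250,160).

```bash
python3 - <<'E'
from h import *
z=np.load('/tmp/top.npz'); m=eyes.camera_model('top'); 
px,P=cloud(z['d'],m,None)
D={}
def q(u0,v0,u1,v1): 
    k=(px[:,0]>=u0)&(px[:,0]<=u1)&(px[:,1]>=v0)&(px[:,1]<=v1); return px[k],P[k]
p,W=q(395,178,420,240)
k=W[:,2]>20; print('handle',k.sum(),W[k].mean(0).round(1),W[k].min(0).round(),W[k].max(0).round())
k2=k&(W[:,2]<60); c=W[k2][:,:2]; mu=c.mean(0);_,_,v=np.linalg.svd(c-mu);print('bar dir',v[0],mu,np.degrees(np.arctan2(v[0,1],v[0,0])), np.sort((c-mu)@v[0])[[0,-1]])
p,W=q(215,140,305,210)
for lo,hi in((215,232),(232,250),(250,290)):
    k=(W[:,2]>lo)&(W[:,2]<hi); print(lo,k.sum(),W[k].mean(0).round(1) if k.any() else '', W[k].min(0).round(),W[k].max(0).round())
k=(W[:,2]>200)
r=cv2.minAreaRect(np.float32(W[k][:,:2]));print(r)
h=np.histogram(W[:,2],np.arange(0,300,5));print([(int(b),int(a)) for a,b in zip(*h) if a])
for n,b in dict(red=(230,225,260,275),black=(365,243,385,300),mould=(330,200,362,232),bottle=(148,135,186,168),wheel=(425,140,485,195)).items():
    _,W=q(*b);k=W[:,2]>15; print(n,W[k].mean(0).round(),W[k][:,2].max())
E
```

```text
handle 338 [ 471.6 -334.9   51.2] [ 389. -358.   21.] [ 554. -315.   64.]
bar dir [-0.98378456 -0.17935425] [ 471.29838697 -334.75146705] -169.66785132289868 [-83.30733097  83.46841438]
215 358 [574.6 134.3 229.8] [536.  54. 216.] [617. 215. 232.]
232 651 [576.8 132.9 236.5] [537.  54. 232.] [620. 212. 250.]
250 70 [577.  133.3 271.6] [568. 124. 254.] [589. 143. 277.]
((577.757080078125, 134.71844482421875), (51.44903564453125, 156.93275451660156), 13.415030479431152)
[(0, 1246), (5, 97), (10, 14), (15, 8), (20, 26), (25, 373), (30, 775), (35, 166), (40, 541), (45, 218), (50, 41), (55, 6), (75, 1), (80, 4), (85, 7), (90, 141), (95, 312), (100, 55), (105, 15), (110, 6), (115, 7), (120, 10), (125, 4), (130, 6), (135, 6), (140, 7), (145, 4), (150, 4), (155, 2), (170, 18), (175, 69), (180, 19), (215, 4), (220, 16), (225, 119), (230, 596), (235, 105), (240, 125), (245, 44), (250, 2), (255, 3), (260, 4), (265, 7), (270, 40), (275, 14)]
red [332. 173.  52.] 64.16666101547366
black [ 280. -236.   52.] 65.66382486985344
mould [ 451. -143.   37.] 51.8228390083284
bottle [624. 407. 115.] 202.74975368601872
wheel [ 607. -476.   71.] 143.4044715960888
```

Request:
servo_tool(
  linear=[
    [0,-0.05,0],
    [0,-0.1,0],
    [0.385,-0.127,-0.273],
    [0.385,-0.127,-0.273],
    [0.385,-0.127,-0.273],
  ],
  rot=[
    [0,0,0],
    [0,-8,0],
    [0,-16,0],
    [0,-24,0],
    [0,-33,0],
  ],
  hand=[0,0,0,0,0],
  newtons=60,
)

```text
t: 0.6
ee_pos: [328.7, 472.9, 411.7]
orientation: [0.705, 0.063, -0.063, -0.704]
ft_force: [1.5, -0.8, 0.6]
opening: 85.0
```

Request:
servo_tool(
  linear=[
    [0.11,-0.018,-0.348],
    [0.11,-0.018,-0.348],
    [0.11,-0.018,-0.348],
    [0.11,-0.018,-0.348],
    [0.11,-0.018,-0.348],
  ],
  rot=[
    [0,0,0],
    [0,0,0],
    [0,0,0],
    [0,0,0],
    [0,0,0],
  ],
  hand=[0,0,0,0,0],
)

```text
t: 1.1
ee_pos: [444.8, 251.5, 424.3]
orientation: [0.705, 0.063, -0.064, -0.704]
ft_force: [0.4, 0.3, -0.9]
opening: 85.5
```

Request:
servo_tool(
  linear=[
    [0.0325,0.024,-0.129],
    [0.0325,0.024,-0.129],
    [0.0325,0.024,-0.129],
    [0.0325,0.024,-0.129],
    [0.0325,0.024,-0.129],
  ],
  rot=[
    [0,0,0],
    [0,0,0],
    [0,0,0],
    [0,0,0],
    [0,0,0],
  ],
  hand=[0,0,0,0,0],
)

```text
t: 1.6
ee_pos: [499.8, 129.8, 400.1]
orientation: [0.705, 0.062, -0.063, -0.704]
ft_force: [-0.4, 0.8, -0.5]
opening: 85.4
```

```bash
python3 - <<'E'
from h import *
s,im,d,m=cap('wrist'); print(s['ee_pos'],s['q']); np.savez('/tmp/w1',im=im,d=d)
import pickle; pickle.dump(s,open('/tmp/w1s','wb'))
px,P=cloud(d,m,s)
k=(P[:,2]>258)&(np.hypot(P[:,0]-577,P[:,1]-133)<40); print(k.sum(),P[k].mean(0),np.median(P[k][:,2]))
u,v=px[k].mean(0).astype(int); print(u,v)
u0,v0=max(u-100,0),max(v-75,0)
c=cv2.resize(im[v0:v0+150,u0:u0+200],None,fx=4,fy=4,interpolation=cv2.INTER_CUBIC); save('w1.png',c); print(u0,v0)
E
```

```text
[499.75245513 129.760839   400.09870374] [-0.70361851  0.01349881  0.36993717  1.64504334 -0.00394677  1.48569789
  1.41468565]
985 [574.23143388 134.28929469 272.28215975] 275.2912438453098
306 316
206 241
```

View pics/w1.png

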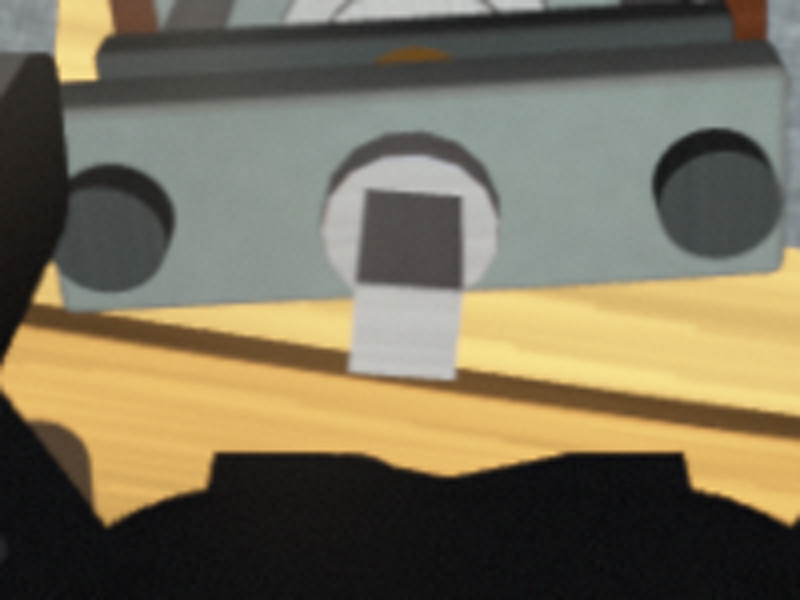

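The crop shows the screw from above. The drive's light top is a quadrilateral with corners at about (357,285), (463,290), (456,380) and (348,373). Its dark side, facing the robot, is above that, and the round shoulder is behind.

```bash
python3 - <<'E'
from h import *
import pickle
s=pickle.load(open('/tmp/w1s','rb')); z=np.load('/tmp/w1.npz'); m=eyes.camera_model('wrist')
px,P=cloud(z['d'],m,s)
near=np.hypot(P[:,0]-575,P[:,1]-133)<30
k=near&(P[:,2]>268)
print(k.sum(),np.percentile(P[k][:,2],[5,50,95]),cv2.minAreaRect(np.float32(P[k][:,:2])))
k=near&(P[:,2]>235)&(P[:,2]<262)&(np.hypot(P[:,0]-575,P[:,1]-133)<17);print('mid',np.percentile(P[k][:,2],[5,50,95]))
h=np.histogram(P[near][:,2],np.arange(225,282,2));print(list(zip(h[1],h[0])))
g=cv2.cvtColor(z['im'],cv2.COLOR_RGB2GRAY)
c=(np.array([[357,285],[463,290],[456,380],[348,373]])+.5)/4-.5+[206,241]
c=cv2.cornerSubPix(g,np.float32(c).reshape(-1,1,2),(3,3),(-1,-1),(3,30,.01))[:,0];print(c)
for zz in(272,275,278):
    W=onz(c,zz,m,s)[:,:2]; e=np.roll(W,-1,0)-W
    print(zz,W.mean(0).round(2),np.linalg.norm(e,axis=1).round(1),np.degrees(np.arctan2(e[:,1],e[:,0])).round(1))
# yoke edges: nuts
E
```

```text
768 [269.73121081 275.62067669 276.57480507] ((577.7827758789062, 134.52618408203125), (20.84404754638672, 19.108983993530273), 5.124812126159668)
mid [239.07267559 245.8815393  259.52996969]
[(np.int64(225), np.int64(58)), (np.int64(227), np.int64(50)), (np.int64(229), np.int64(70)), (np.int64(231), np.int64(277)), (np.int64(233), np.int64(1472)), (np.int64(235), np.int64(44)), (np.int64(237), np.int64(46)), (np.int64(239), np.int64(49)), (np.int64(241), np.int64(64)), (np.int64(243), np.int64(125)), (np.int64(245), np.int64(577)), (np.int64(247), np.int64(54)), (np.int64(249), np.int64(37)), (np.int64(251), np.int64(36)), (np.int64(253), np.int64(35)), (np.int64(255), np.int64(38)), (np.int64(257), np.int64(40)), (np.int64(259), np.int64(43)), (np.int64(261), np.int64(40)), (np.int64(263), np.int64(39)), (np.int64(265), np.int64(49)), (np.int64(267), np.int64(45)), (np.int64(269), np.int64(43)), (np.int64(271), np.int64(43)), (np.int64(273), np.int64(98)), (np.int64(275), np.int64(551)), (np.int64(277), np.int64(9)), (np.int64(279), np.int64(0))]
[[294.70428 311.30914]
 [321.11847 313.32245]
 [319.625   335.625  ]
 [292.76337 334.5535 ]]
272 [581.06 135.64] [18.8 19.5 19.6 20.3] [  95.1    7.1  -82.5 -175.2]
275 [578.72 135.34] [18.6 19.2 19.4 20. ] [  95.1    7.1  -82.5 -175.2]
278 [576.38 135.05] [18.3 18.9 19.1 19.7] [  95.1    7.1  -82.5 -175.2]
```

Request:
servo_tool(
  linear=[
    [0.05,0.0,-0.006],
    [0.084,0.025,-0.012],
    [0.084,0.025,-0.012],
    [0.084,0.025,-0.012],
  ],
  rot=[
    [0,0,0],
    [0,4,0],
    [0,4,0],
    [0,4,0],
  ],
  hand=[0,0,0,0],
)

```text
t: 2.05
ee_pos: [583.9, 135.9, 373.8]
orientation: [0.707, 0.038, -0.041, -0.705]
ft_force: [-0.3, -0.9, 0.9]
opening: 85.3
```

```bash
python3 - <<'E'
from h import *
import pickle
s,im,d,m=cap('wrist'); print(s['ee_pos'],np.degrees(np.arctan2(Tt(s)[1,2],Tt(s)[0,2])),s['q'][6]); np.savez('/tmp/w2',im=im,d=d); pickle.dump(s,open('/tmp/w2s','wb'))
px,P=cloud(d,m,s)
near=np.hypot(P[:,0]-578,P[:,1]-134)<30
k=near&(P[:,2]>272)
u,v=px[k].mean(0).astype(int);print(u,v,k.sum())
print(np.percentile(P[k][:,2],[5,50,95]))
mask=np.zeros(d.shape,np.uint8);mask[px[k][:,1],px[k][:,0]]=255
ct=max(cv2.findContours(mask,0,1)[0],key=cv2.contourArea)
zt=np.median(P[k][:,2]); Q=onz(ct[:,0],zt,m,s)[:,:2]; print(cv2.minAreaRect(np.float32(Q)))
u0,v0=u-50,max(v-40,0)
save('w2.png',cv2.resize(im[v0:v0+75,u0:u0+100],None,fx=8,fy=8,interpolation=cv2.INTER_CUBIC));print(u0,v0)
E
```

```text
[583.90818142 135.93298371 373.81604154] 96.42852778653584 1.4519639641584046
314 363 12023
[275.72338652 385.71287879 395.70090332]
((568.78662109375, 132.7249298095703), (18.475543975830078, 66.34141540527344), 6.628679275512695)
264 323
```

View pics/w2.png

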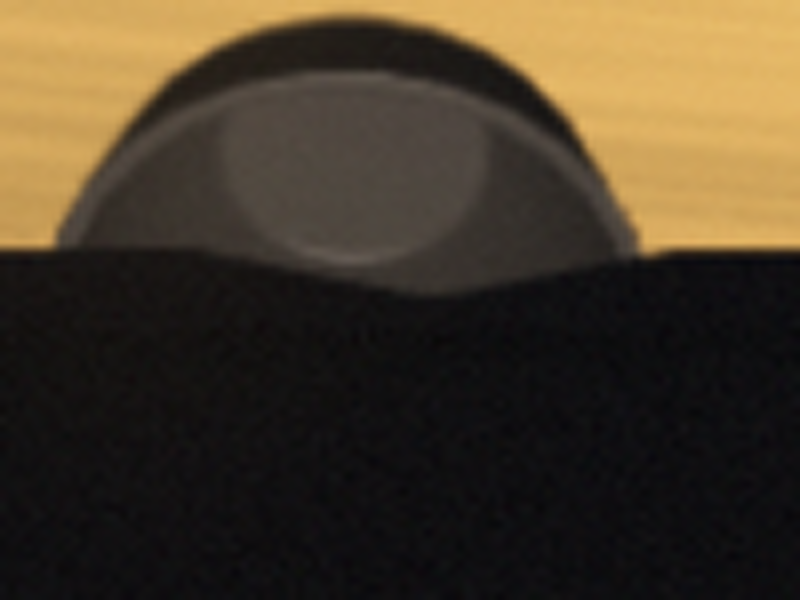

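That crop missed: it shows a dark bowl and the gripper's body. I'll repeat it on the stored picture with an upper height limit.

```bash
python3 - <<'E'
from h import *
import pickle
s=pickle.load(open('/tmp/w2s','rb')); z=np.load('/tmp/w2.npz'); im,d=z['im'],z['d'];m=eyes.camera_model('wrist')
px,P=cloud(d,m,s)
k=(np.hypot(P[:,0]-578,P[:,1]-134)<25)&(P[:,2]>272)&(P[:,2]<280)
u,v=px[k].mean(0).astype(int);print(u,v,k.sum(),np.percentile(P[k][:,2],[5,50,95]))
print(cv2.minAreaRect(np.float32(P[k][:,:2])))
k2=(np.hypot(P[:,0]-578,P[:,1]-134)<17)&(P[:,2]>240)&(P[:,2]<249);print('shoulder z',np.percentile(P[k2][:,2],[10,50,90]))
u0,v0=max(u-50,0),max(v-40,0)
save('w2b.png',cv2.resize(im[v0:v0+75,u0:u0+100],None,fx=8,fy=8,interpolation=cv2.INTER_CUBIC));print(u0,v0)
E
```

```text
318 226 1173 [274.47418346 275.70803464 276.62748987]
((577.6392822265625, 134.93243408203125), (19.798505783081055, 18.64820098876953), 6.013585090637207)
shoulder z [244.88895497 245.70376433 246.52650879]
268 186
```

View pics/w2b.png

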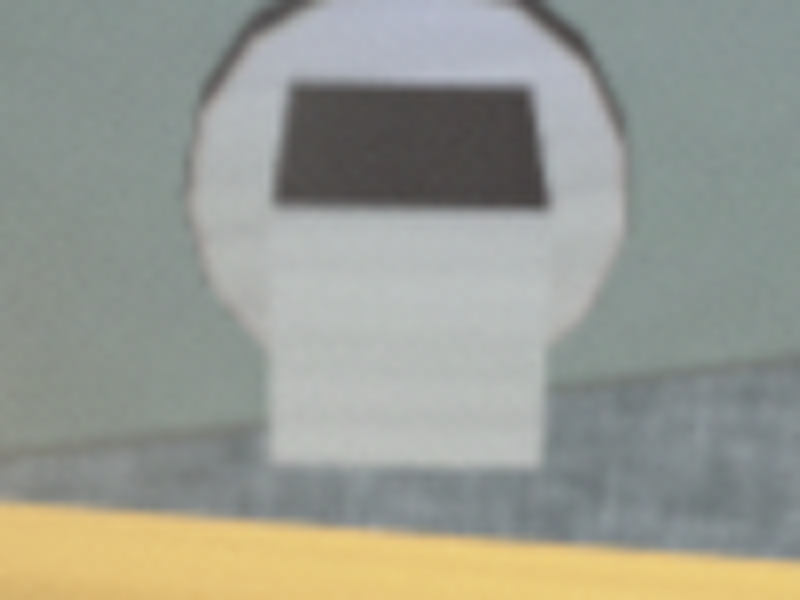

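The drive's top now shows clearly, with corners at about (273,206), (551,209), (546,467) and (268,465) in the crop.

```bash
python3 - <<'E'
from h import *
import pickle
s=pickle.load(open('/tmp/w2s','rb')); z=np.load('/tmp/w2.npz');m=eyes.camera_model('wrist')
c=(np.array([[273,206],[551,209],[546,467],[268,465]])+.5)/8-.5+[268,186]
W=onz(c,275.7,m,s)[:,:2]; e=np.roll(W,-1,0)-W
print(W.mean(0).round(2),np.linalg.norm(e,axis=1).round(1),np.degrees(np.arctan2(e[:,1],e[:,0])).round(1))
# vertical lateral (y) edges in image, gradient-based
px,P=cloud(z['d'],m,s)
k=(np.hypot(P[:,0]-578,P[:,1]-135)<25)&(P[:,2]>272)&(P[:,2]<280)
T=Tt(s); L=(np.c_[P[k],np.ones(k.sum())]@np.linalg.inv(T).T)[:,:3]
print('tool', np.percentile(L,[1,50,99],axis=0).round(1))
Wt=np.c_[W,np.full(4,275.7),np.ones(4)]@np.linalg.inv(T).T; print(Wt[:,:3].mean(0).round(2))
E
```

```text
[577.94 134.93] [18.9 19.1 19.5 19.2] [  95.8    6.3  -84.  -175.5]
tool [[-15.7  96.9  -9.4]
 [ -6.7  98.1   0. ]
 [  3.5 101.2   9. ]]
[-5.65 98.14 -0.13]
```

Request:
servo_tool(
  linear=[
    [0,-0.03,0],
    [-0.05,-0.03,-0.138],
    [-0.1,-0.03,-0.277],
    [-0.15,-0.03,-0.415],
    [-0.164,-0.03,-0.455],
  ],
  rot=[
    [0,0,0],
    [0,-4,0],
    [0,-4,0],
    [0,-4,0],
    [0,-4,0],
  ],
  hand=[0,0,0,0,0],
)

```text
t: 2.6
ee_pos: [536.0, -59.8, 407.0]
orientation: [-0.704, -0.065, 0.065, 0.704]
ft_force: [0.8, 0.2, 0.0]
opening: 85.5
```

Request:
servo_tool(
  linear=[
    [-0.1135,0.107,-0.2586],
    [-0.1135,0.107,-0.2586],
    [-0.1135,0.107,-0.2586],
    [-0.1135,0.107,-0.2586],
    [-0.1135,0.107,-0.2586],
  ],
  rot=[
    [0,0,0],
    [0,0,0],
    [0,0,0],
    [0,0,0],
    [0,0,0],
  ],
  hand=[0,0,0,0,0],
)

```text
t: 3.1
ee_pos: [482.7, -287.4, 319.3]
orientation: [-0.704, -0.068, 0.064, 0.704]
ft_force: [0.7, -0.5, 0.3]
opening: 85.3
```

Request:
servo_tool(
  linear=[
    [-0.0195,0.05,-0.045],
    [-0.0195,0.08,-0.045],
    [-0.0195,0.08,-0.045],
  ],
  rot=[
    [0,0,0],
    [0,0,0],
    [0,0,0],
  ],
  hand=[0,0,0],
)

```text
t: 3.4
ee_pos: [469.4, -335.0, 235.5]
orientation: [-0.703, -0.065, 0.065, 0.706]
ft_force: [-0.6, 0.1, -0.1]
opening: 84.9
```

```bash
python3 - <<'E'
from h import *
s,im,d,m=cap('wrist'); print(s['ee_pos'],np.degrees(np.arctan2(Tt(s)[1,2],Tt(s)[0,2])),s['q'])
px,P=cloud(d,m,s)
near=np.hypot(P[:,0]-471.5,P[:,1]+335)<100
k=near&(P[:,2]>51)&(P[:,2]<62)&(np.hypot(P[:,0]-471.5,P[:,1]+335)<32);print(k.sum(),np.median(P[k][:,2]),cv2.minAreaRect(np.float32(P[k][:,:2])))
kb=near&(P[:,2]>30)&(P[:,2]<58);c=P[kb][:,:2];mu=c.mean(0);v=np.linalg.svd(c-mu,full_matrices=False)[2][0]
print('bar',mu,np.degrees(np.arctan2(v[1],v[0])),np.percentile((c-mu)@v,[0,100]))
print('table',np.median(P[near&(P[:,2]<12)][:,2]))
save('w3.png',im)
E
```

```text
[ 469.39036438 -334.96679838  235.45347399] 100.58808696718663 [-0.08435346  0.28106739  0.74925569  1.76480689 -0.20922061  1.17955316
  2.48197944]
2136 57.826527224424055 ((471.7095947265625, -336.91705322265625), (63.18885040283203, 35.95095443725586), 9.760509490966797)
bar [ 463.84587791 -338.38573245] 10.146931899845583 [-75.27485578  90.49775481]
table 1.66617100563559
```

View pics/w3.png

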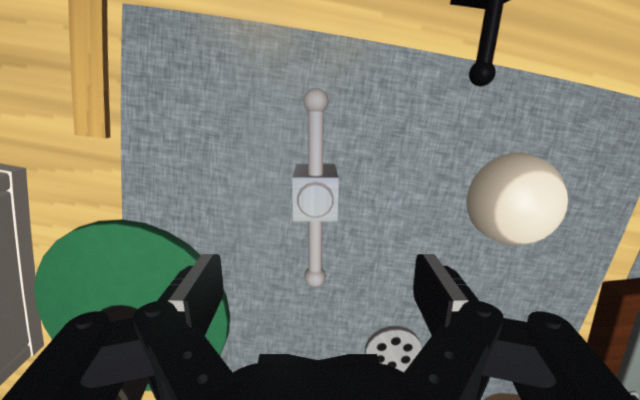

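The hub's top is at about (293–338, 178–221), the bar runs vertically from (316,101) to (315,276), and the open fingers straddle it. The way down is clear.

```bash
python3 - <<'E'
from h import *
s=ctrl.get_state(); m=eyes.camera_model('wrist')
W=onz([[293,177.5],[338.5,177.5],[338.5,221.5],[293,221.5],[316,101],[315,276]],57.8,m,s)
print(W.round(1),W[:4].mean(0)); W2=onz([[316,101],[315,276]],45.8,m,s); print(W2,W2.mean(0),np.degrees(np.arctan2(*(W2[1]-W2[0])[[1,0]])),np.linalg.norm(W2[1]-W2[0]))
E=np.linalg.inv(Tt(s)); print((E@np.r_[W[:4].mean(0),1]),E@np.r_[W2.mean(0),1])
E
```

```text
[[ 461.3 -355.9   57.8]
 [ 454.8 -321.    57.8]
 [ 490.9 -313.5   57.8]
 [ 497.7 -349.9   57.8]
 [ 401.3 -348.9   57.8]
 [ 543.9 -323.1   57.8]] [ 476.1670506  -335.09110709   57.8       ]
[[ 401.44908807 -348.85390157   45.8       ]
 [ 550.95033856 -321.90333357   45.8       ]] [ 476.19971332 -335.37861757   45.8       ] 10.218949062317478 151.91101675418716
[  4.18057918 180.50973467  -2.25150764   1.        ] [  4.12491574 192.50866708  -2.57747029   1.        ]
```

```bash
python3 - <<'E'
from h import *
s=ctrl.get_state(); print(s['t'],s['ee_pos'],Tt(s).round(4),s['joint_velocities'])
s=ctrl.get_state(); print(s['t'],s['ee_pos'])
E
```

```text
3.45 [ 471.23592458 -334.3017157   238.30310717] [[ 9.827000e-01  2.200000e-03 -1.853000e-01  4.712359e+02]
 [ 1.852000e-01  3.600000e-03  9.827000e-01 -3.343017e+02]
 [ 2.900000e-03 -1.000000e+00  3.100000e-03  2.383031e+02]
 [ 0.000000e+00  0.000000e+00  0.000000e+00  1.000000e+00]] [-0.03155837 -0.04017868 -0.00789662 -0.06770802  0.01068791  0.02832044
 -0.02201644]
3.45 [ 471.23592458 -334.3017157   238.30310717]
```

Request:
servo_tool(
  linear=[
    [0,0,-0.001],
    [0,0,-0.001],
    [0,0,-0.001],
  ],
  rot=[
    [0,0,0],
    [0,0,0],
    [0,0,0],
  ],
  hand=[0,0,0],
)

```text
t: 3.75
ee_pos: [472.7, -334.6, 240.2]
orientation: [-0.703, -0.068, 0.065, 0.705]
ft_force: [0.2, 0.4, 0.1]
opening: 85.3
```

```bash
cat > hub.py <<'E'
from h import *
s,im,d,m=cap('wrist'); print(s['ee_pos'],np.degrees(np.arctan2(Tt(s)[1,2],Tt(s)[0,2])),s['joint_velocities'].round(3))
px,P=cloud(d,m,s)
near=np.hypot(P[:,0]-473,P[:,1]+335)<40
zt=np.percentile(P[near][:,2],97);k=near&(P[:,2]>zt-2.5)
mask=np.zeros(d.shape,np.uint8);mask[px[k][:,1],px[k][:,0]]=255
mask=cv2.morphologyEx(mask,cv2.MORPH_OPEN,np.ones((21,21)))
v,u=np.nonzero(mask); W=onz(np.c_[u,v],np.median(P[k][:,2]),m,s)
r=cv2.minAreaRect(np.float32(W[:,:2])); print(np.median(P[k][:,2]),r)
print('tool',(np.linalg.inv(Tt(s))@np.r_[r[0],57.8,1]).round(1))
E
python3 hub.py
```

```text
[ 472.66608    -334.6112036   240.18905446] 100.79471735917811 [ 0.003  0.01   0.004  0.008 -0.001 -0.005  0.002]Traceback (most recent call last):
  File "hub.py", line 8, in <module>
    v,u=np.nonzero(mask); W=onz(np.c_[u,v],np.median(P[k][:,2]),m,s)
                            ~~~^^^^^^^^^^^^^^^^^^^^^^^^^^^^^^^^^^^^^
  File "h.py", line 18, in onz
    o,r=rays(px,m,s); return o+r*((z-o[2])/r[:,2])[:,None]
        ~~~~^^^^^^^^
  File "h.py", line 15, in rays
    u=cv2.undistortPoints(np.float64(px).reshape(-1,1,2),K,np.array(m['dist_coeffs']))[:,0]
      ~~~~~~~~~~~~~~~~~~~^^^^^^^^^^^^^^^^^^^^^^^^^^^^^^^^^^^^^^^^^^^^^^^^^^^^^^^^^^^^^
cv2.error: OpenCV(4.12.0) /io/opencv/modules/calib3d/src/undistort.dispatch.cpp:347: error: (-215:Assertion failed) CV_IS_MAT(_src) && CV_IS_MAT(_dst) && (_src->rows == 1 || _src->cols == 1) && (_dst->rows == 1 || _dst->cols == 1) && _src->cols + _src->rows - 1 == _dst->rows + _dst->cols - 1 && (CV_MAT_TYPE(_src->type) == CV_32FC2 || CV_MAT_TYPE(_src->type) == CV_64FC2) && (CV_MAT_TYPE(_dst->type) == CV_32FC2 || CV_MAT_TYPE(_dst->type) == CV_64FC2) in function 'cvUndistortPointsInternal'
```

```bash
sed -i 's/^zt=.*/k=near\&(P[:,2]>54)\&(P[:,2]<62);print(np.percentile(P[k][:,2],[5,50,95]))/; s/(21,21)/(15,15)/' hub.py; python3 hub.py
```

```text
[ 472.43504196 -334.70613966  239.82639768] 100.77404556445191 [ 0.004  0.009  0.003  0.008  0.    -0.004  0.001]
[56.13103086 57.98306108 60.7621765 ]
57.9830610830269 ((471.6661071777344, -336.74761962890625), (35.67496871948242, 35.30821228027344), 10.721665382385254)
tool [ -2.1 182.   -2.3   1. ]
```

Request:
servo_tool(
  linear=[
    [-0.0015,0.05,-0.002],
    [-0.0015,0.1,-0.002],
    [-0.0015,0.14,-0.002],
    [-0.0015,0.154,-0.002],
    [-0.0015,0.154,-0.002],
  ],
  rot=[
    [0,0,0],
    [0,0.3,0],
    [0,0.3,0],
    [0,0.3,0],
    [0,0.3,0],
  ],
  hand=[0,0,0,0,0],
)

```text
t: 4.35
ee_pos: [471.1, -336.0, 84.4]
orientation: [-0.703, -0.065, 0.064, 0.706]
ft_force: [0.4, -0.2, 0.2]
opening: 85.3
```

Request:
servo_tool(
  linear=[
    [0,0,0],
    [0,0,0],
    [0,0,0],
    [0,0,0],
    [0,0,0],
  ],
  rot=[
    [0,0,0],
    [0,0,0],
    [0,0,0],
    [0,0,0],
    [0,0,0],
  ],
  hand=[0.3,0.5,0.7,0.7,0.7],
  newtons=60,
)

```text
t: 4.85
ee_pos: [472.0, -336.5, 86.0]
orientation: [-0.703, -0.066, 0.063, 0.705]
ft_force: [-1.0, 1.9, 8.2]
opening: 35.4
```

Request:
servo_tool(
  linear=[
    [0,0,0],
    [0,0,0],
    [0,0,0],
    [0,0,0],
    [0,0,0],
  ],
  rot=[
    [0,0,0],
    [0,0,0],
    [0,0,0],
    [0,0,0],
    [0,0,0],
  ],
  hand=[0.8,0.8,0.8,0.8,0.8],
)

```text
t: 5.35
ee_pos: [472.0, -336.3, 86.1]
orientation: [-0.703, -0.066, 0.063, 0.705]
ft_force: [-0.7, 1.9, 0.9]
opening: 35.7
```

```bash
python3 - <<'E'
from h import *
s=ctrl.get_state(); print(s['t'],s['ee_pos'],Tt(s).round(4),s['ft_force'],s['moment'],s['opening'],s['q'])
s,im,d,m=cap('wrist'); save('w4.png',im)
E
```

```text
5.35 [ 471.98349765 -336.27040126   86.08773369] [[ 9.833000e-01  3.700000e-03 -1.819000e-01  4.719835e+02]
 [ 1.819000e-01  4.200000e-03  9.833000e-01 -3.362704e+02]
 [ 4.400000e-03 -1.000000e+00  3.400000e-03  8.608770e+01]
 [ 0.000000e+00  0.000000e+00  0.000000e+00  1.000000e+00]] [-0.69658076  1.86776824  0.90069941] [ 0.34454661  0.2096433  -0.03078478] 35.65138260813356 [ 0.01954001  0.47077056  0.64636779  1.88308118 -0.36205843  0.90473909
  2.59489324]
```

View pics/w4.png

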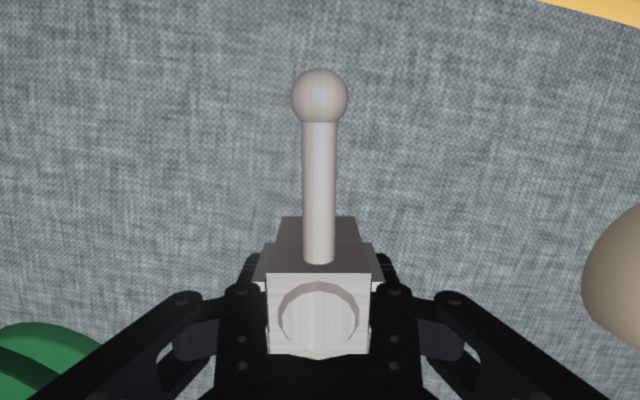

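Request:
servo_tool(
  linear=[
    [0,-0.03,0],
    [0,-0.08,0],
    [0,-0.13,0],
    [0,-0.18,0],
    [0,-0.23,0],
  ],
  rot=[
    [0,0,0],
    [0,0,0],
    [0,0,0],
    [0,0,0],
    [0,0,0],
  ],
  hand=[0.8,0.8,0.8,0.8,0.8],
)

```text
t: 5.9
ee_pos: [470.5, -337.2, 317.8]
orientation: [-0.703, -0.066, 0.063, 0.706]
ft_force: [0.6, -0.3, -3.7]
opening: 35.5
```

Request:
servo_tool(
  linear=[
    [0.016,-0.03,0.037],
    [0.036,-0.07,0.08],
    [0.055,-0.09,0.125],
    [0.073,-0.09,0.17],
    [0.091,-0.09,0.213],
  ],
  rot=[
    [0,1,0],
    [0,2,0],
    [0,3,0],
    [0,4,0],
    [0,4.7,0],
  ],
  hand=[0.8,0.8,0.8,0.8,0.8],
)

```text
t: 6.4
ee_pos: [519.2, -119.4, 409.7]
orientation: [-0.705, -0.037, 0.033, 0.708]
ft_force: [1.4, 0.2, -5.0]
opening: 35.8
```

```bash
cat > go.py <<'E'
# go.py x y z yaw_z_deg [lean]: linear (m) and rot (deg) for the next call
from h import *
import sys
x,y,z,a=map(float,sys.argv[1:5]); s=ctrl.get_state(); T=Tt(s); c,n=np.cos(np.radians(a)),np.sin(np.radians(a))
G=np.array([[n,0,c],[-c,0,n],[0,-1,0]])
print(s['t'],s['ee_pos'].round(2),'yaw',np.degrees(np.arctan2(T[1,2],T[0,2])).round(2),'F',s['ft_force'].round(1),'M',s['moment'].round(2),'op',s['opening'].round(1),'q7',s['q'][6].round(2))
print('lin',(T[:3,:3].T@(np.array([x,y,z])-T[:3,3])/1000).round(4),'rot',np.degrees(Ro.from_matrix(T[:3,:3].T@G).as_rotvec()).round(2))
E
python3 go.py 578.1 135.3 400 95.8
```

```text
Traceback (most recent call last):
  File "go.py", line 6, in <module>
    print(s['t'],s['ee_pos'].round(2),'yaw',np.degrees(np.arctan2(T[1,2],T[0,2])).round(2),'F',s['ft_force'].round(1),'M',s['moment'].round(2),'op',s['opening'].round(1),'q7',s['q'][6].round(2))
                                                                                                                                                    ^^^^^^^^^^^^^^^^^^
AttributeError: 'float' object has no attribute 'round'
```

```bash
sed -i "s/s\['opening'\].round(1)/round(s['opening'],1)/; s/s\['q'\]\[6\].round(2)/round(s['q'][6],2),'ty',T[:3,1].round(4)/" go.py; python3 go.py 578.1 135.3 400 95.8
```

```text
6.4 [ 519.19 -119.44  409.72] yaw 95.64 F [ 1.4  0.2 -5. ] M [-0.04 -0.14 -0.  ] op 35.8 q7 1.84 ty [ 0.0055  0.0044 -1.    ]
lin [0.0836 0.0112 0.2477] rot [-0.22 -0.16  0.34]
```

Request:
servo_tool(
  linear=[
    [0.0167,0.0,0.048],
    [0.033,0.0,0.096],
    [0.05,0.005,0.144],
    [0.066,0.01,0.192],
    [0.0836,0.011,0.24],
  ],
  rot=[
    [0,0,0],
    [0,0,0],
    [0,0,0],
    [0,-0.1,0],
    [0,-0.1,0],
  ],
  hand=[0.8,0.8,0.8,0.8,0.8],
)

```text
t: 6.9
ee_pos: [577.2, 123.6, 399.3]
orientation: [-0.705, -0.037, 0.034, 0.708]
ft_force: [1.9, -0.7, -3.8]
opening: 35.2
```

Request:
servo_tool(
  linear=[
    [0,0,0.006],
    [0,0,0.006],
    [0,0,0.006],
    [0,0,0.006],
    [0,0,0.006],
  ],
  rot=[
    [0,0,0],
    [0,0,0],
    [0,0,0],
    [0,0,0],
    [0,0,0],
  ],
  hand=[0.8,0.8,0.8,0.8,0.8],
)

```text
t: 7.4
ee_pos: [576.7, 127.9, 399.7]
orientation: [-0.705, -0.036, 0.033, 0.708]
ft_force: [-0.4, -0.1, -3.8]
opening: 35.4
```

```bash
python3 go.py 578.1 135.3 370 95.8
```

```text
7.4 [576.72 127.85 399.68] yaw 95.58 F [-0.4 -0.1 -3.8] M [-0.    0.03 -0.01] op 35.4 q7 1.44 ty [ 0.0051  0.0042 -1.    ]
lin [0.0019 0.0297 0.0072] rot [-0.21 -0.22  0.31]
```

Request:
servo_tool(
  linear=[
    [0.0019,0.01,0.0072],
    [0.0019,0.0277,0.0072],
    [0.0019,0.0277,0.0072],
    [0.0019,0.0277,0.0072],
    [0.0019,0.0277,0.0072],
  ],
  rot=[
    [0,-0.2,0],
    [0,-0.2,0],
    [0,-0.2,0],
    [0,-0.2,0],
    [0,-0.2,0],
  ],
  hand=[0.8,0.8,0.8,0.8,0.8],
)

```text
t: 7.9
ee_pos: [578.3, 135.3, 372.7]
orientation: [-0.705, -0.038, 0.033, 0.708]
ft_force: [0.3, 0.3, -4.0]
opening: 35.4
```

```bash
python3 go.py 578.1 135.3 362 95.8; python3 - <<'E'
from h import *
s,im,d,m=cap('wrist'); save('w5.png',im)
E
```

```text
7.9 [578.3  135.26 372.74] yaw 95.77 F [ 0.3  0.3 -4. ] M [ 0.01  0.   -0.02] op 35.4 q7 1.43 ty [ 0.006   0.0046 -1.    ]
lin [-0.0003  0.0107  0.    ] rot [-0.23 -0.03  0.37]
```

View pics/w5.png

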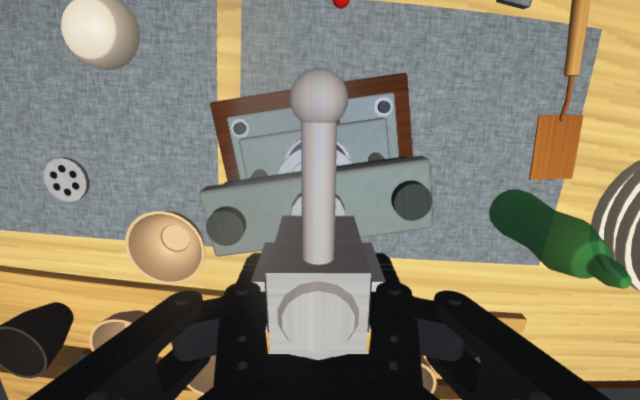

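Request:
servo_tool(
  linear=[
    [0,0.004,0],
    [0,0.007,0],
    [0,0.009,0],
    [0,0.0105,0],
    [0,0.0105,0],
  ],
  rot=[
    [0,0,0],
    [0,0,0],
    [0,0,0],
    [0,0,0],
    [0,0,0],
  ],
  hand=[0.8,0.8,0.8,0.8,0.8],
)

```text
t: 8.45
ee_pos: [578.3, 135.3, 362.1]
orientation: [-0.705, -0.038, 0.033, 0.708]
ft_force: [0.3, 0.6, -3.8]
opening: 35.3
```

Request:
servo_tool(
  linear=[
    [0,0.0005,0],
    [0,0.001,0],
    [0,0.0015,0],
    [0,0.002,0],
    [0,0.002,0],
  ],
  rot=[
    [0,0,0],
    [0,0,0],
    [0,0,0],
    [0,0,0],
    [0,0,0],
  ],
  hand=[0.8,0.8,0.8,0.8,0.8],
)

```text
t: 8.95
ee_pos: [578.4, 135.3, 360.5]
orientation: [-0.705, -0.038, 0.033, 0.708]
ft_force: [-2.0, -0.7, 0.3]
opening: 35.7
```

```bash
python3 go.py 578.1 135.3 358 95.8
```

```text
8.95 [578.39 135.31 360.54] yaw 95.77 F [-2.  -0.7  0.3] M [-0.06  0.35 -0.01] op 35.7 q7 1.44 ty [ 0.0063  0.0048 -1.    ]
lin [-0.0003  0.0025  0.    ] rot [-0.24 -0.03  0.39]
```

Request:
servo_tool(
  linear=[
    [-0.0003,0.0004,0],
    [-0.0006,0.0006,0],
    [-0.0009,0.0008,0],
    [-0.0012,0.001,0],
    [-0.0012,0.001,0],
  ],
  rot=[
    [0,0,0],
    [0,0,0],
    [0,0,0],
    [0,0,0],
    [0,0,0],
  ],
  hand=[0.8,0.8,0.8,0.8,0.8],
)

```text
t: 9.45
ee_pos: [577.6, 135.2, 360.1]
orientation: [-0.704, -0.038, 0.033, 0.708]
ft_force: [0.2, -0.4, -2.0]
opening: 35.4
```

```bash
python3 go.py 578.1 135.3 358 95.8
```

```text
9.45 [577.61 135.2  360.08] yaw 95.77 F [ 0.2 -0.4 -2. ] M [ 0.06 -0.01 -0.  ] op 35.4 q7 1.44 ty [ 0.0079  0.0053 -1.    ]
lin [0.0005 0.0021 0.    ] rot [-0.25 -0.03  0.48]
```

Request:
servo_tool(
  linear=[
    [0,0.0005,0],
    [0,0.001,0],
    [0,0.0015,0],
    [0,0.0015,0],
  ],
  rot=[
    [0,0,0],
    [0,0,0],
    [0,0,0],
    [0,0,0],
  ],
  hand=[0.8,0.8,0.8,0.8],
)

```text
t: 9.85
ee_pos: [577.3, 135.2, 357.9]
orientation: [-0.705, -0.038, 0.033, 0.708]
ft_force: [-0.4, -0.6, -4.2]
opening: 35.5
```

```bash
python3 go.py 578.1 135.3 358 95.8
```

```text
9.85 [577.33 135.19 357.92] yaw 95.77 F [-0.4 -0.6 -4.2] M [-0.02 -0.04 -0.03] op 35.5 q7 1.44 ty [ 0.0066  0.0048 -1.    ]
lin [ 0.0008 -0.0001  0.    ] rot [-0.24 -0.04  0.41]
```

It has dropped in: z fell 2.5 mm with no contact force. I'll keep going down gently.

Request:
servo_tool(
  linear=[
    [0,0.002,0],
    [0,0.004,0],
    [0,0.006,0],
    [0,0.008,0],
    [0,0.008,0],
  ],
  rot=[
    [0,0,0],
    [0,0,0],
    [0,0,0],
    [0,0,0],
    [0,0,0],
  ],
  hand=[0.8,0.8,0.8,0.8,0.8],
)

```text
t: 10.35
ee_pos: [577.3, 135.3, 349.6]
orientation: [-0.705, -0.038, 0.033, 0.708]
ft_force: [-0.6, -0.2, -3.8]
opening: 35.7
```

```bash
python3 go.py 577.3 135.2 347 95.8
```

```text
10.35 [577.27 135.26 349.56] yaw 95.77 F [-0.6 -0.2 -3.8] M [-0.04  0.05  0.01] op 35.7 q7 1.44 ty [ 0.0062  0.0047 -1.    ]
lin [ 0.      0.0026 -0.0001] rot [-0.23 -0.03  0.38]
```

Request:
servo_tool(
  linear=[
    [0,0.001,0],
    [0,0.002,0],
    [0,0.003,0],
    [0,0.004,0],
    [0,0.0045,0],
  ],
  rot=[
    [0,0,0],
    [0,0,0],
    [0,0,0],
    [0,0,0],
    [0,0,0],
  ],
  hand=[0.8,0.8,0.8,0.8,0.8],
)

```text
t: 10.85
ee_pos: [577.5, 135.3, 346.6]
orientation: [-0.704, -0.038, 0.033, 0.708]
ft_force: [-3.6, -0.6, 10.1]
opening: 35.4
```

```bash
python3 go.py 577.3 135.2 345 95.8
```

```text
10.85 [577.52 135.25 346.65] yaw 95.77 F [-3.6 -0.6 10.1] M [-0.15  0.89 -0.06] op 35.4 q7 1.44 ty [ 0.0078  0.0057 -1.    ]
lin [-0.0002  0.0016 -0.    ] rot [-0.28 -0.03  0.48]
```

Request:
servo_tool(
  linear=[
    [0,0.0015,0],
    [0,0.0017,0],
    [0,0.0018,0],
    [0,0.0019,0],
    [0,0.0019,0],
  ],
  rot=[
    [0,0,0],
    [0,0,0],
    [0,0,0],
    [0,0,0],
    [0,0,0],
  ],
  hand=[0.8,0.8,0.8,0.8,0.8],
)

```text
t: 11.35
ee_pos: [577.4, 135.2, 346.6]
orientation: [-0.704, -0.039, 0.032, 0.708]
ft_force: [-5.8, -0.8, 11.2]
opening: 35.5
```

```bash
python3 go.py 577.3 135.2 345 95.8
```

```text
11.35 [577.45 135.19 346.57] yaw 95.77 F [-5.8 -0.8 11.2] M [-0.28  1.27 -0.02] op 35.5 q7 1.44 ty [ 0.0089  0.0068 -0.9999]
lin [-0.0002  0.0016  0.    ] rot [-0.33 -0.04  0.55]
```

Request:
servo_tool(
  linear=[
    [-0.0005,0.0014,0],
    [-0.0007,0.0017,0],
    [-0.0007,0.0019,0],
    [-0.0007,0.002,0],
    [-0.0007,0.002,0],
  ],
  rot=[
    [-0.05,0,0.1],
    [-0.1,0,0.2],
    [-0.1,0,0.2],
    [-0.1,0,0.2],
    [-0.1,0,0.2],
  ],
  hand=[0.8,0.8,0.8,0.8,0.8],
)

```text
t: 11.85
ee_pos: [577.4, 135.2, 346.5]
orientation: [-0.704, -0.039, 0.032, 0.708]
ft_force: [-1.4, 0.8, 10.1]
opening: 35.3
```

```bash
python3 go.py 577.3 135.2 345 95.8
```

```text
11.85 [577.41 135.24 346.52] yaw 95.76 F [-1.4  0.8 10.1] M [-0.1   0.31 -0.03] op 35.3 q7 1.44 ty [ 0.0086  0.0061 -0.9999]
lin [-0.0001  0.0015 -0.    ] rot [-0.3  -0.04  0.53]
```

Request:
servo_tool(
  linear=[
    [-0.0002,0.002,0],
    [-0.0003,0.0022,0],
    [-0.0003,0.0024,0],
    [-0.0003,0.0025,0],
    [-0.0003,0.0026,0],
  ],
  rot=[
    [0,0,0.1],
    [0,0,0.1],
    [0,0,0.1],
    [0,0,0.1],
    [0,0,0.1],
  ],
  hand=[0.8,0.8,0.8,0.8,0.8],
)

```text
t: 12.35
ee_pos: [577.4, 135.1, 346.3]
orientation: [-0.704, -0.039, 0.032, 0.709]
ft_force: [-6.1, -0.8, 14.6]
opening: 35.5
```

```bash
python3 go.py 577.3 135.2 345 95.8
```

```text
12.35 [577.42 135.15 346.32] yaw 95.76 F [-6.1 -0.8 14.6] M [-0.34  1.28 -0.03] op 35.5 q7 1.44 ty [ 0.0093  0.0073 -0.9999]
lin [-0.0001  0.0013  0.0001] rot [-0.36 -0.04  0.57]
```

Request:
servo_tool(
  linear=[
    [-0.0006,0.0015,0],
    [-0.0009,0.002,0],
    [-0.0011,0.0023,0],
    [-0.0011,0.0025,0.0001],
    [-0.0011,0.0026,0.0001],
  ],
  rot=[
    [-0.1,0,0.15],
    [-0.15,0,0.3],
    [-0.15,0,0.3],
    [-0.15,0,0.3],
    [-0.15,0,0.3],
  ],
  hand=[0.8,0.8,0.8,0.8,0.8],
)

```text
t: 12.85
ee_pos: [577.4, 135.3, 346.1]
orientation: [-0.704, -0.039, 0.032, 0.708]
ft_force: [-0.2, -0.7, 12.5]
opening: 35.6
```

```bash
python3 go.py 577.3 135.2 345 95.8
```

```text
12.85 [577.4  135.26 346.14] yaw 95.75 F [-0.2 -0.7 12.5] M [-0.09  0.09 -0.05] op 35.6 q7 1.44 ty [ 0.0087  0.0059 -0.9999]
lin [-0.0001  0.0011 -0.0001] rot [-0.28 -0.05  0.53]
```

Request:
servo_tool(
  linear=[
    [-0.0006,0.002,0],
    [-0.0007,0.0025,0],
    [-0.0008,0.0027,0],
    [-0.0008,0.0029,0],
    [-0.0008,0.0029,0],
  ],
  rot=[
    [-0.1,0,0.1],
    [-0.1,0,0.2],
    [-0.1,0,0.2],
    [-0.1,0,0.2],
    [-0.1,0,0.2],
  ],
  hand=[0.8,0.8,0.8,0.8,0.8],
)

```text
t: 13.35
ee_pos: [577.4, 135.3, 346.0]
orientation: [-0.704, -0.039, 0.032, 0.708]
ft_force: [-2.9, -0.5, 16.3]
opening: 35.5
```

```bash
python3 go.py 577.3 135.2 345 95.8
```

```text
13.35 [577.41 135.3  346.  ] yaw 95.75 F [-2.9 -0.5 16.3] M [-0.09  0.7  -0.03] op 35.5 q7 1.44 ty [ 0.0093  0.0056 -0.9999]
lin [-0.0001  0.001  -0.0001] rot [-0.27 -0.05  0.56]
```

```bash
cat > slip.py <<'E'
from h import *
s,im,d,m=cap('wrist'); np.save('/tmp/last.npy',im)
g=cv2.cvtColor(im,cv2.COLOR_RGB2GRAY)
for f in('w4','w5'):
    a=cv2.imread(f'pics/{f}.png',0)
    for (y0,y1,x0,x1) in((262,285,270,370),(335,365,270,370),(75,120,285,352)):
        r=cv2.matchTemplate(g[y0-12:y1+12,x0-12:x1+12],a[y0:y1,x0:x1],cv2.TM_CCOEFF_NORMED);_,v,_,p=cv2.minMaxLoc(r)
        yy=r[p[1]-1:p[1]+2,p[0]] if 0<p[1]<24 else [0,1,0]; sub=(yy[0]-yy[2])/(2*(yy[0]-2*yy[1]+yy[2]))
        print(f,y0,p[0]-12,round(p[1]-12+float(sub),2),round(v,3))
E
python3 slip.py
```

```text
w4 262 0 0.14 0.997
w4 335 1 0.03 0.996
w4 75 0 -0.22 0.858
w5 262 0 0.06 0.998
w5 335 0 0.03 1.0
w5 75 0 -0.17 0.993
```

No slip in the grip, so the creep is real progress over the ball. I'll press again with the sideways load taken off.

Request:
servo_tool(
  linear=[
    [-0.0008,0.0024,0],
    [-0.0012,0.0027,0.0001],
    [-0.0012,0.0028,0.0001],
    [-0.0012,0.0028,0.0001],
    [-0.0012,0.0028,0.0001],
  ],
  rot=[
    [-0.1,0,0.2],
    [-0.1,0,0.3],
    [-0.1,0,0.3],
    [-0.1,0,0.3],
    [-0.1,0,0.3],
  ],
  hand=[0.8,0.8,0.8,0.8,0.8],
)

```text
t: 13.9
ee_pos: [577.4, 135.3, 346.0]
orientation: [-0.705, -0.039, 0.032, 0.708]
ft_force: [-0.7, 0.4, 14.9]
opening: 35.6
```

```bash
python3 go.py 577.3 135.2 345 95.8
```

```text
13.9 [577.38 135.33 346.02] yaw 95.74 F [-0.7  0.4 14.9] M [-0.16  0.17 -0.03] op 35.6 q7 1.44 ty [ 0.0092  0.0052 -0.9999]
lin [-0.0001  0.001  -0.0001] rot [-0.25 -0.06  0.56]
```

Request:
servo_tool(
  linear=[
    [-0.0022,0.0024,0],
    [0.0002,0.0024,0],
    [-0.001,0.0026,0.0012],
    [-0.001,0.0026,-0.0012],
    [-0.001,0.0026,0],
  ],
  rot=[
    [-0.1,0,0.3],
    [-0.1,0,0.3],
    [-0.1,0.4,0.3],
    [-0.1,-0.4,0.3],
    [-0.1,0,0.3],
  ],
  hand=[0.8,0.8,0.8,0.8,0.8],
)

```text
t: 14.4
ee_pos: [577.4, 135.4, 345.6]
orientation: [-0.705, -0.039, 0.033, 0.708]
ft_force: [-0.4, -2.9, 10.9]
opening: 35.2
```

```bash
python3 go.py 577.3 135.2 345 95.8
```

```text
14.4 [577.41 135.4  345.64] yaw 95.77 F [-0.4 -2.9 10.9] M [-0.6  -0.04  0.12] op 35.2 q7 1.44 ty [ 0.0084  0.0047 -1.    ]
lin [-0.0001  0.0006 -0.0002] rot [-0.22 -0.03  0.51]
```

Request:
servo_tool(
  linear=[
    [-0.0022,0.0025,0],
    [0.0002,0.0025,0],
    [-0.001,0.0027,0.0012],
    [-0.001,0.0027,-0.0014],
    [-0.001,0.0027,-0.0003],
  ],
  rot=[
    [-0.1,0,0.2],
    [-0.1,0,0.2],
    [-0.1,0.4,0.2],
    [-0.1,-0.4,0.2],
    [-0.1,0,0.2],
  ],
  hand=[0.8,0.8,0.8,0.8,0.8],
)

```text
t: 14.9
ee_pos: [577.4, 135.3, 344.9]
orientation: [-0.705, -0.039, 0.033, 0.708]
ft_force: [-0.1, -1.5, 10.4]
opening: 35.3
```

```bash
python3 go.py 577.3 135.2 345 95.8
```

```text
14.9 [577.37 135.33 344.95] yaw 95.81 F [-0.1 -1.5 10.4] M [-0.41 -0.04  0.04] op 35.3 q7 1.44 ty [ 0.009   0.0044 -1.    ]
lin [-0.0001 -0.0001 -0.0001] rot [-0.2   0.01  0.54]
```

Request:
servo_tool(
  linear=[
    [-0.0022,0.0025,0],
    [0.0002,0.0025,0],
    [-0.001,0.0028,0.0012],
    [-0.001,0.0028,-0.0014],
    [-0.001,0.0028,-0.0003],
  ],
  rot=[
    [-0.1,0,0.2],
    [-0.1,0,0.2],
    [-0.1,0.4,0.2],
    [-0.1,-0.4,0.2],
    [-0.1,0,0.2],
  ],
  hand=[0.8,0.8,0.8,0.8,0.8],
)

```text
t: 15.4
ee_pos: [577.3, 135.3, 343.7]
orientation: [-0.705, -0.039, 0.033, 0.707]
ft_force: [1.7, -2.0, 7.5]
opening: 35.5
```

```bash
python3 go.py 577.3 135.2 345 95.8
```

```text
15.4 [577.34 135.34 343.68] yaw 95.85 F [ 1.7 -2.   7.5] M [-0.32 -0.37  0.04] op 35.5 q7 1.44 ty [ 0.0092  0.0039 -0.9999]
lin [-0.     -0.0013 -0.0001] rot [-0.17  0.05  0.55]
```

Request:
servo_tool(
  linear=[
    [-0.0005,0.002,0],
    [-0.0005,0.0027,0],
    [-0.0005,0.0032,0],
    [-0.0005,0.0036,0],
    [-0.0005,0.004,0],
  ],
  rot=[
    [0,0,0.1],
    [0,0,0.1],
    [0,0,0.1],
    [0,0,0.1],
    [0,0,0.1],
  ],
  hand=[0.8,0.8,0.8,0.8,0.8],
)

```text
t: 15.9
ee_pos: [577.4, 135.4, 341.8]
orientation: [-0.705, -0.04, 0.032, 0.708]
ft_force: [-3.5, -0.8, 12.8]
opening: 35.5
```

```bash
python3 go.py 577.3 135.2 345 95.8
```

```text
15.9 [577.38 135.35 341.8 ] yaw 95.85 F [-3.5 -0.8 12.8] M [-0.23  0.92 -0.06] op 35.5 q7 1.44 ty [ 0.0102  0.0051 -0.9999]
lin [-0.0001 -0.0032 -0.0001] rot [-0.23  0.05  0.61]
```

Request:
servo_tool(
  linear=[
    [-0.0004,0.0018,0],
    [-0.0004,0.0024,0.0006],
    [-0.0004,0.0028,-0.0006],
    [-0.0004,0.0032,0.0006],
    [-0.0004,0.0034,0],
  ],
  rot=[
    [-0.1,0,0.4],
    [-0.1,0.3,0.6],
    [-0.1,-0.3,0.6],
    [-0.1,0.3,0.6],
    [-0.1,0,0.6],
  ],
  hand=[0.8,0.8,0.8,0.8,0.8],
)

```text
t: 16.4
ee_pos: [577.8, 135.4, 340.2]
orientation: [-0.705, -0.037, 0.035, 0.707]
ft_force: [-0.8, 0.8, 9.2]
opening: 35.4
```

```bash
python3 go.py 577.3 135.2 345 95.8
```

```text
16.4 [577.85 135.41 340.19] yaw 95.83 F [-0.8  0.8  9.2] M [ 0.24  0.15 -0.07] op 35.4 q7 1.44 ty [ 0.0033  0.0035 -1.    ]
lin [-0.0005 -0.0048 -0.0001] rot [-0.18  0.03  0.21]
```

Request:
servo_tool(
  linear=[
    [-0.0004,0.002,0],
    [-0.0004,0.0026,0.0006],
    [-0.0004,0.0032,-0.0006],
    [-0.0004,0.0036,0.0006],
    [-0.0004,0.004,0],
  ],
  rot=[
    [0,0,0.3],
    [0,0.3,0.3],
    [0,-0.3,0.3],
    [0,0.3,0.3],
    [0,0,0.3],
  ],
  hand=[0.8,0.8,0.8,0.8,0.8],
)

```text
t: 16.9
ee_pos: [578.0, 135.5, 338.2]
orientation: [-0.705, -0.036, 0.035, 0.708]
ft_force: [-3.2, 0.6, 12.1]
opening: 35.2
```

```bash
python3 go.py 577.3 135.2 345 95.8
```

```text
16.9 [578.04 135.51 338.22] yaw 95.81 F [-3.2  0.6 12.1] M [ 0.2   0.62 -0.06] op 35.2 q7 1.44 ty [ 9.0e-04  4.3e-03 -1.0e+00]
lin [-0.0008 -0.0068 -0.0002] rot [-0.24  0.01  0.08]
```

Request:
servo_tool(
  linear=[
    [-0.0006,0.0018,0],
    [-0.0006,0.0024,0.0006],
    [-0.0006,0.003,-0.0006],
    [-0.0006,0.0035,0.0006],
    [-0.0006,0.004,0],
  ],
  rot=[
    [0,0,0.1],
    [0,0.3,0.1],
    [0,-0.3,0.1],
    [0,0.3,0.1],
    [0,0,0.1],
  ],
  hand=[0.8,0.8,0.8,0.8,0.8],
)

```text
t: 17.4
ee_pos: [578.0, 135.5, 336.0]
orientation: [-0.704, -0.036, 0.035, 0.708]
ft_force: [-1.5, 0.0, 7.8]
opening: 35.6
```

```bash
python3 go.py 577.3 135.2 345 95.8
```

```text
17.4 [577.96 135.52 336.03] yaw 95.79 F [-1.5  0.   7.8] M [ 0.14  0.48 -0.07] op 35.6 q7 1.44 ty [ 0.0016  0.0053 -1.    ]
lin [-0.0007 -0.009  -0.0002] rot [-0.29 -0.01  0.12]
```

Request:
servo_tool(
  linear=[
    [-0.0004,0.0016,0],
    [-0.0004,0.002,0.0006],
    [-0.0004,0.0025,-0.0006],
    [-0.0004,0.003,0.0006],
    [-0.0004,0.0035,0],
  ],
  rot=[
    [0,0,0.1],
    [0,0.3,0.1],
    [0,-0.3,0.1],
    [0,0.3,0.1],
    [0,0,0.1],
  ],
  hand=[0.8,0.8,0.8,0.8,0.8],
)

```text
t: 17.9
ee_pos: [577.3, 135.5, 331.8]
orientation: [-0.705, -0.035, 0.036, 0.708]
ft_force: [1.9, 0.1, -5.4]
opening: 35.3
```

```bash
python3 go.py 577.3 135.2 345 95.8
```

```text
17.9 [577.34 135.48 331.75] yaw 95.77 F [ 1.9  0.1 -5.4] M [-0.02 -0.55  0.01] op 35.3 q7 1.44 ty [-0.0013  0.0045 -1.    ]
lin [-0.0001 -0.0132 -0.0002] rot [-0.26 -0.03 -0.05]
```

It clicked: z jumped to 331.75 and the force turned into a tug downward. Next I'll press it onto the shoulder.

Request:
servo_tool(
  linear=[
    [0.0002,0.0006,0],
    [0.0002,0.0012,0],
    [0.0002,0.0016,0],
    [0.0002,0.002,0],
    [0.0002,0.002,0],
  ],
  rot=[
    [0,0,0],
    [0,0,0],
    [0,0,0],
    [0,0,0],
    [0,0,0],
  ],
  hand=[0.8,0.8,0.8,0.8,0.8],
)

```text
t: 18.4
ee_pos: [577.4, 135.5, 330.8]
orientation: [-0.704, -0.035, 0.036, 0.708]
ft_force: [-4.1, -1.0, 6.1]
opening: 35.2
```

```bash
python3 go.py 577.3 135.2 345 95.8
```

```text
18.4 [577.36 135.51 330.78] yaw 95.77 F [-4.1 -1.   6.1] M [-0.37  0.79 -0.08] op 35.2 q7 1.44 ty [-0.0011  0.0051 -1.    ]
lin [-0.0001 -0.0142 -0.0002] rot [-0.3  -0.03 -0.03]
```

Request:
servo_tool(
  linear=[
    [-0.0002,0.001,0],
    [-0.0003,0.0016,0],
    [-0.0003,0.002,0],
    [-0.0003,0.0022,0],
    [-0.0003,0.0022,0],
  ],
  rot=[
    [0,0,-0.2],
    [0,0,-0.35],
    [0,0,-0.35],
    [0,0,-0.35],
    [0,0,-0.35],
  ],
  hand=[0.8,0.8,0.8,0.8,0.8],
)

```text
t: 18.9
ee_pos: [576.9, 135.4, 330.7]
orientation: [-0.704, -0.038, 0.033, 0.709]
ft_force: [-6.3, -1.9, 14.0]
opening: 35.2
```

```bash
python3 go.py 577.3 135.2 345 95.8; python3 slip.py
```

```text
18.9 [576.87 135.42 330.72] yaw 95.77 F [-6.3 -1.9 14. ] M [-0.66  1.6  -0.07] op 35.2 q7 1.44 ty [ 0.006   0.0069 -1.    ]
lin [ 0.0005 -0.0143 -0.0002] rot [-0.36 -0.03  0.38]
w4 262 0 0.22 0.995
w4 335 1 0.03 0.996
w4 75 0 -0.14 0.857
w5 262 0 0.14 0.997
w5 335 0 0.03 0.999
w5 75 0 0.52 0.983
```

Request:
servo_tool(
  linear=[
    [0.0003,0.0,0],
    [0.0006,-0.0002,0],
    [0.0006,-0.0002,0],
    [0.0006,-0.0002,0],
    [0.0006,-0.0002,0],
  ],
  rot=[
    [0,0,0],
    [-0.3,0,0.3],
    [-0.3,0,0.3],
    [-0.3,0,0.3],
    [-0.3,0,0.3],
  ],
  hand=[0.5,0.45,0.45,0.45,0.45],
  newtons=25,
)

```text
t: 19.45
ee_pos: [577.5, 135.5, 330.7]
orientation: [-0.706, -0.036, 0.035, 0.707]
ft_force: [-1.0, 0.6, -0.0]
opening: 46.6
```

```bash
python3 go.py 577.5 135.4 330.6 95.8; python3 - <<'E'
from h import *
s,im,d,m=cap('wrist'); save('w6.png',im[150:400,200:440].repeat(2,0).repeat(2,1))
E
```

```text
19.45 [577.46 135.54 330.67] yaw 95.77 F [-1.   0.6 -0. ] M [-0.03  0.08 -0.01] op 46.6 q7 1.44 ty [ 1.e-03  9.e-04 -1.e+00]
lin [ 0.      0.0001 -0.0001] rot [-0.05 -0.03  0.06]
```

View pics/w6.png

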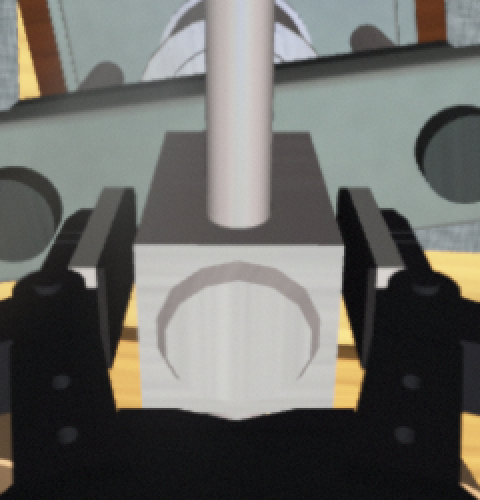

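The open jaws straddle the upright hub with an even gap each side. I'll check its height, then regrip lightly.

Request:
servo_tool(
  linear=[
    [0,0.0,0],
    [0,0,0],
    [0,0,0],
    [0,0,0],
    [0,0,0],
  ],
  rot=[
    [0,0,0],
    [0,0,0],
    [0,0,0],
    [0,0,0],
    [0,0,0],
  ],
  hand=[0.6,0.7,0.8,0.8,0.8],
  newtons=25,
)

```text
t: 20.0
ee_pos: [577.5, 135.6, 330.7]
orientation: [-0.706, -0.036, 0.035, 0.707]
ft_force: [-0.5, 0.6, 0.7]
opening: 35.8
```

```bash
python3 go.py 577.5 135.4 330.6 95.8; python3 - <<'E'
from h import *
s,im,d,m=cap('wrist'); px,P=cloud(d,m,s)
k=(px[:,0]>275)&(px[:,0]<365)&(px[:,1]>276)&(px[:,1]<345); print('hub top z',np.percentile(P[k][:,2],[10,50,90]),k.sum())
k=np.hypot(P[:,0]-578,P[:,1]-135)<110
h,e=np.histogram(P[k][:,2],np.arange(225,250,1));print(list(zip(e.tolist(),h.tolist())))
y=k&(P[:,2]>230)&(P[:,2]<236); print('yoke',cv2.minAreaRect(np.float32(P[y][:,:2])))
E
```

```text
20.0 [577.47 135.56 330.73] yaw 95.77 F [-0.5  0.6  0.7] M [ 0.02 -0.08 -0.04] op 35.8 q7 1.44 ty [ 0.0011  0.0011 -1.    ]
lin [ 0.      0.0001 -0.0002] rot [-0.06 -0.03  0.07]
hub top z [301.57667229 304.23810536 305.28477086] 6031
[(225, 114), (226, 107), (227, 120), (228, 121), (229, 135), (230, 186), (231, 354), (232, 1595), (233, 5897), (234, 3167), (235, 255), (236, 62), (237, 80), (238, 74), (239, 86), (240, 76), (241, 342), (242, 1767), (243, 1070), (244, 58), (245, 24), (246, 20), (247, 32), (248, 30)]
yoke ((577.1658325195312, 135.1243896484375), (50.342533111572266, 155.7325897216797), 13.847945213317871)
```

Request:
servo_tool(
  linear=[
    [0,0.0002,0],
    [0,0.0003,0],
    [0,0.0003,0],
    [0,0.0003,0],
    [0,0.0003,0],
  ],
  rot=[
    [0,2,0],
    [0,5,0],
    [0,8,0],
    [0,11,0],
    [0,14,0],
  ],
  hand=[0.8,0.8,0.8,0.8,0.8],
)

```text
t: 20.55
ee_pos: [577.6, 135.6, 330.7]
orientation: [-0.705, 0.051, -0.052, 0.706]
ft_force: [1.2, 0.9, 1.5]
opening: 35.5
```

```bash
python3 go.py 577.5 135.5 330.6 60
```

```text
20.55 [577.61 135.61 330.74] yaw 81.66 F [1.2 0.9 1.5] M [ 0.03 -0.07  0.07] op 35.5 q7 1.2 ty [ 0.0017  0.0013 -1.    ]
lin [-0.0001  0.0001 -0.0001] rot [-0.1  21.66  0.07]
```

Request:
servo_tool(
  linear=[
    [0,0.0003,0],
    [0,0.0003,0],
    [0,0.0003,0],
    [0,0.0003,0],
    [0,0.0003,0],
  ],
  rot=[
    [0,4,0],
    [0,8,0],
    [0,12,0],
    [0,16,0],
    [0,19,0],
  ],
  hand=[0.8,0.8,0.8,0.8,0.8],
)

```text
t: 21.05
ee_pos: [577.7, 135.8, 330.7]
orientation: [-0.686, 0.167, -0.169, 0.688]
ft_force: [0.5, 1.1, 1.7]
opening: 35.8
```

```bash
python3 go.py 577.5 135.5 330.6 45
```

```text
21.05 [577.68 135.85 330.74] yaw 62.52 F [0.5 1.1 1.7] M [0.09 0.08 0.1 ] op 35.8 q7 0.87 ty [ 0.0021  0.0017 -1.    ]
lin [ 0.      0.0001 -0.0004] rot [-0.15 17.52  0.04]
```

Request:
servo_tool(
  linear=[
    [0,0.0003,0],
    [0,0.0003,0],
    [0,0.0003,0],
    [0,0.0003,0],
    [0,0.0003,0],
  ],
  rot=[
    [0,4,0],
    [0,8,0],
    [0,12,0],
    [0,15,0],
    [0,17,0],
  ],
  hand=[0.8,0.8,0.8,0.8,0.8],
)

```text
t: 21.55
ee_pos: [577.8, 136.0, 330.7]
orientation: [-0.653, 0.268, -0.269, 0.655]
ft_force: [0.5, 0.9, 2.2]
opening: 35.6
```

```bash
python3 go.py 577.5 135.5 330.6 45
```

```text
21.55 [577.77 135.99 330.73] yaw 45.42 F [0.5 0.9 2.2] M [0.13 0.   0.14] op 35.6 q7 0.58 ty [ 0.0026  0.0019 -1.    ]
lin [ 0.0002  0.0001 -0.0005] rot [-0.18  0.42  0.03]
```

Request:
servo_tool(
  linear=[
    [0.0001,0.0003,-0.0003],
    [0.0001,0.0003,-0.0003],
    [0.0001,0.0003,-0.0003],
    [0.0001,0.0003,-0.0003],
    [0.0001,0.0003,-0.0003],
  ],
  rot=[
    [0,2,0],
    [0,4.5,0],
    [0,7,0],
    [0,8.5,0],
    [0,10,0],
  ],
  hand=[0.8,0.8,0.8,0.8,0.8],
)

```text
t: 22.05
ee_pos: [577.8, 136.1, 330.7]
orientation: [-0.627, 0.324, -0.325, 0.63]
ft_force: [1.9, 2.1, 1.7]
opening: 35.8
```

```bash
python3 go.py 577.5 135.5 330.6 29
```

```text
22.05 [577.81 136.07 330.73] yaw 35.39 F [1.9 2.1 1.7] M [ 0.28 -0.2   0.17] op 35.8 q7 0.41 ty [ 0.0033  0.0024 -1.    ]
lin [ 0.0003  0.0001 -0.0006] rot [-0.24  6.39 -0.02]
```

Request:
servo_tool(
  linear=[
    [0,0.0003,0],
    [0,0.0003,0],
    [0,0.0003,0],
    [0,0.0003,0],
    [0,0.0003,0],
  ],
  rot=[
    [0,1,0],
    [0,2,0],
    [0,3,0],
    [0,3.5,0],
    [0,4,0],
  ],
  hand=[0.8,0.8,0.8,0.8,0.8],
)

```text
t: 22.55
ee_pos: [577.9, 136.1, 330.7]
orientation: [-0.615, 0.346, -0.347, 0.618]
ft_force: [-1.1, 1.5, 4.8]
opening: 35.3
```

```bash
python3 go.py 577.5 135.5 330.6 29
```

```text
22.55 [577.88 136.08 330.74] yaw 31.34 F [-1.1  1.5  4.8] M [0.1  0.19 0.14] op 35.3 q7 0.34 ty [ 0.0037  0.0026 -1.    ]
lin [ 0.0003  0.0001 -0.0006] rot [-0.26  2.34 -0.02]
```

Request:
servo_tool(
  linear=[
    [0,0.0002,-0.0002],
    [0,0.0002,-0.0002],
    [0,0.0002,-0.0002],
    [0,0.0002,-0.0002],
    [0,0.0002,-0.0002],
  ],
  rot=[
    [0,0.6,0],
    [0,1.2,0],
    [0,1.8,0],
    [0,2.4,0],
    [0,2.4,0],
  ],
  hand=[0.8,0.8,0.8,0.8,0.8],
)

```text
t: 23.05
ee_pos: [577.8, 136.1, 330.7]
orientation: [-0.607, 0.359, -0.36, 0.611]
ft_force: [1.4, 1.4, 5.0]
opening: 35.8
```

```bash
python3 go.py 577.5 135.5 330.6 29
```

```text
23.05 [577.84 136.1  330.73] yaw 28.89 F [1.4 1.4 5. ] M [ 0.2  -0.1   0.14] op 35.8 q7 0.3 ty [ 0.0042  0.0029 -1.    ]
lin [ 0.0004  0.0001 -0.0006] rot [-0.29 -0.11 -0.03]
```

Request:
servo_tool(
  linear=[
    [0,0.0002,-0.0002],
    [0,0.0002,-0.0002],
    [0,0.0002,-0.0002],
    [0,0.0002,-0.0002],
    [0,0.0002,-0.0002],
  ],
  rot=[
    [0,0.5,0],
    [0,1,0],
    [0,1.5,0],
    [0,2,0],
    [0,2,0],
  ],
  hand=[0.8,0.8,0.8,0.8,0.8],
)

```text
t: 23.55
ee_pos: [577.8, 136.1, 330.7]
orientation: [-0.601, 0.369, -0.371, 0.604]
ft_force: [0.5, 1.8, 5.0]
opening: 35.6
```

```bash
python3 go.py 577.5 135.5 330.6 29
```

```text
23.55 [577.82 136.07 330.73] yaw 26.85 F [0.5 1.8 5. ] M [ 0.23 -0.05  0.08] op 35.6 q7 0.26 ty [ 0.0047  0.0031 -1.    ]
lin [ 0.0004  0.0001 -0.0005] rot [-0.32 -2.15 -0.03]
```

Request:
servo_tool(
  linear=[
    [0,0.0002,-0.0002],
    [0,0.0002,-0.0002],
    [0,0.0002,-0.0002],
    [0,0.0002,-0.0002],
    [0,0.0002,-0.0002],
  ],
  rot=[
    [0,0.4,0],
    [0,0.8,0],
    [0,1.2,0],
    [0,1.5,0],
    [0,1.5,0],
  ],
  hand=[0.8,0.8,0.8,0.8,0.8],
)

```text
t: 24.05
ee_pos: [577.8, 136.1, 330.7]
orientation: [-0.596, 0.377, -0.379, 0.599]
ft_force: [0.5, 2.3, 4.9]
opening: 35.8
```

```bash
python3 go.py 577.5 135.5 330.6 25
```

```text
24.05 [577.79 136.12 330.72] yaw 25.37 F [0.5 2.3 4.9] M [ 0.1  -0.07  0.68] op 35.8 q7 0.24 ty [ 0.0053  0.003  -1.    ]
lin [ 0.0004  0.0001 -0.0005] rot [-0.35  0.37 -0.03]
```

Request:
servo_tool(
  linear=[
    [0,0.0002,-0.0002],
    [0,0.0002,-0.0002],
    [0,0.0002,-0.0002],
    [0,0.0002,-0.0002],
    [0,0.0002,-0.0002],
  ],
  rot=[
    [0,0.4,0],
    [0,0.8,0],
    [0,1.2,0],
    [0,1.5,0],
    [0,1.5,0],
  ],
  hand=[0.8,0.8,0.8,0.8,0.8],
)

```text
t: 24.55
ee_pos: [577.7, 136.3, 330.7]
orientation: [-0.591, 0.384, -0.387, 0.595]
ft_force: [1.1, 1.1, 4.4]
opening: 36.1
```

```bash
cat >> slip.py <<'E'
x=cv2.threshold(g[60:130,250:390],0,255,cv2.THRESH_OTSU)[1]
print('sum');save('last.png',im)
E
python3 go.py 577.5 135.5 330.6 25; python3 slip.py
```

```text
24.55 [577.72 136.28 330.73] yaw 23.93 F [1.1 1.1 4.4] M [ 0.06 -0.08  1.13] op 36.1 q7 0.21 ty [ 0.0058  0.0029 -1.    ]
lin [ 0.0006  0.0001 -0.0005] rot [-0.37 -1.07 -0.01]
w4 262 -1 -0.14 0.992
w4 335 1 0.01 0.997
w4 75 -4 1.24 0.777
w5 262 -1 -0.22 0.988
w5 335 0 0.01 0.999
w5 75 -3 1.34 0.6
sum
```

Mz jumped to 0.7 and then about 1.1 N m, so the screw is at its stop. I sent the last step without waiting for the reading before it. Easing off at once.

Request:
servo_tool(
  linear=[
    [0,0,0],
    [0,0,0],
    [0,0,0],
    [0,0,0],
    [0,0,0],
  ],
  rot=[
    [0,-1,0],
    [0,-1.8,0],
    [0,-2,0],
    [0,-2,0],
    [0,-2,0],
  ],
  hand=[0.8,0.8,0.8,0.8,0.8],
)

```text
t: 25.1
ee_pos: [577.7, 136.3, 330.7]
orientation: [-0.597, 0.374, -0.376, 0.601]
ft_force: [-0.1, 1.9, 4.7]
opening: 35.8
```

```bash
python3 go.py 577.7 136 330.6 25
```

```text
25.1 [577.69 136.26 330.72] yaw 25.91 F [-0.1  1.9  4.7] M [0.27 0.17 0.13] op 35.8 q7 0.24 ty [ 0.0057  0.003  -1.    ]
lin [ 0.0002  0.0001 -0.0001] rot [-0.37  0.91 -0.02]
```

Request:
servo_tool(
  linear=[
    [0,0,0],
    [0,0,0],
    [0,0,0],
    [0,0,0],
    [0,0,0],
  ],
  rot=[
    [0,0,0],
    [0,0,0],
    [0,0,0],
    [0,0,0],
    [0,0,0],
  ],
  hand=[0.6,0.5,0.4,0.4,0.4],
)

```text
t: 25.6
ee_pos: [577.6, 136.1, 330.4]
orientation: [-0.598, 0.374, -0.376, 0.601]
ft_force: [-0.2, -0.7, 0.7]
opening: 51.4
```

Request:
servo_tool(
  linear=[
    [0,-0.01,0],
    [0,-0.04,0],
    [0,-0.08,0],
    [0,-0.11,0],
    [0,-0.11,0],
  ],
  rot=[
    [0,0,0],
    [0,0,0],
    [0,0,0],
    [0,0,0],
    [0,0,0],
  ],
  hand=[0.4,0.4,0.4,0.4,0.4],
)

```text
t: 26.1
ee_pos: [578.0, 135.5, 445.8]
orientation: [-0.595, 0.373, -0.378, 0.603]
ft_force: [1.1, 0.5, 0.4]
opening: 51.6
```

Request:
servo_tool(
  linear=[
    [0,0,0],
    [0,0,0],
    [0,0,0],
  ],
  rot=[
    [0,0,0],
    [0,0,0],
    [0,0,0],
  ],
  hand=[0.4,0.4,0.4],
)

```text
t: 26.4
ee_pos: [577.8, 135.5, 445.0]
orientation: [-0.596, 0.373, -0.378, 0.603]
ft_force: [-0.3, 0.4, -0.5]
opening: 51.4
```

```bash
python3 - <<'E'
from h import *
s,im,d,m=cap('wrist'); save('w7.png',im); px,P=cloud(d,m,s); print(s['t'],s['ee_pos'],s['ft_force'],np.degrees(np.arctan2(Tt(s)[1,2],Tt(s)[0,2])))
r=np.hypot(P[:,0]-577.7,P[:,1]-135.2)
k=(r<26)&(P[:,2]>296)&(P[:,2]<310); print('top z',np.percentile(P[k][:,2],[5,25,50,75,95]))
k=(r<95)&(P[:,2]>275)&(P[:,2]<299); c=np.float32(P[k][:,:2]); print('bar',c.mean(0),cv2.minAreaRect(c))
v=cv2.fitLine(c,cv2.DIST_HUBER,0,.01,.01).ravel();print('bar yaw',np.degrees(np.arctan2(v[1],v[0])))
k=(r<110)&(P[:,2]>241)&(P[:,2]<245);print('nut z',np.median(P[k][:,2]))
E
```

```text
26.4 [577.77256015 135.50128779 445.00065335] [-0.33777991  0.37707575 -0.46330132] 25.88003174457664
top z [300.27764125 301.58456687 302.55121077 304.46187769 305.36276648]
bar [571.72797 146.48297] ((575.634521484375, 135.415283203125), (35.77125930786133, 165.66647338867188), 21.74717140197754)
bar yaw -62.83665
nut z 242.75602246448238
```

View pics/w7.png

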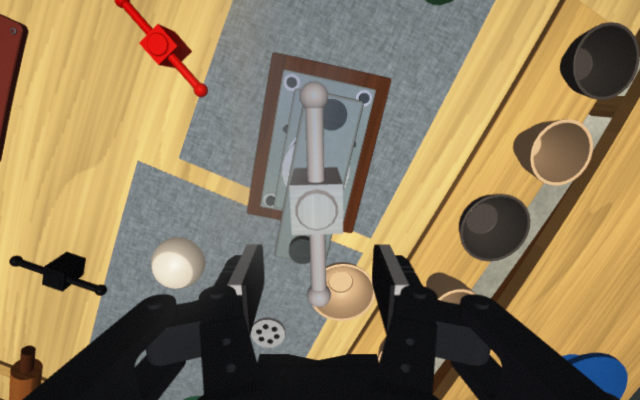

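```bash
python3 -c "
from cell import ctrl
print(ctrl.close_job())"
```

```text
the job is handed in; nothing more can be done
None
```

The steel T-handle is fully home on the extruder's screw and turned clockwise to the stop, but I may have forced the screw briefly at the end. I handed the job in at about 26 s, with the gripper open and clear of everything.

**Pushing on:** The socket found the drive with about 4 N of contact. Getting past the spring ball took up to about 20 N, with a slight wiggle, which is right at your 2 kg limit. The ball then clicked, shown by a sudden drop and a downward tug. I pressed the foot onto the shoulder with about 18 N and it was rigid there.

**Turning:** I held the handle with a 25 N grip, and it turned freely at about 0.1 N m through about 69°, until the torque rose sharply at the stop.

**Last checks:**
- **Seating:** the top of the hub is at 301.6 mm, so the foot is at about 245.6 mm. That matches the shoulder: the column nuts measure 242.8 mm, and the shoulder's top is 3 mm above them.
- **Angle:** the bar is at about -63°. The stop should be near -61°, plus up to 2.3° of play, so this agrees. The hand had turned about 1.3° further than the bar, so the hub slipped or gave slightly in the grip at the stop.
- **Other objects:** the arm touched nothing else, and the things visible in the last wrist picture looked undisturbed. I did not measure them again.

**What went wrong:** I sent the last small turn before reading the torque from the one before it. The wrist showed 0.68 N m and then about 1.13 N m at the stop, above the 0.8 N m you allowed. I eased off straight away to 0.13 N m, still in the clockwise direction, so the screw should not have turned back. By my estimate the peak contact on the screw was close to the 120 N limit, and I can't tell whether it went over.

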